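Put the bench timer back in its holder and zero it

ROBOT

A 7-joint arm with a two-finger parallel gripper is mounted at the origin on the work surface. World frame = base frame: x ahead of the robot, y to its left, z up, the work surface at z = 0. Lengths are in m, angles in rad, forces in N, time in s.
With the tool pointing down it reaches from about 0.4 to 0.85 m from the base axis. Payload 6.9 kg.
Tool frame: the origin (TCP) lies at the very end of the fingers, on their centre line; the grasp point (between the pads) lies ctrl.tcp_to_grasp behind it (ctrl.tcp_to_grasp is the distance from the TCP to the grasp point, in m); z points along the fingers, y is the line along which they close (so a half turn about z gives the same grasp; the last joint's range is limited). The gripper opens to 85 mm and grips with 20 to 120 N. Pads are 22 mm wide; open, the fingers measure 114 mm over their backs; the gripper's body (76 mm by 85 mm) begins 54 mm behind the grasp point. The pads swing forward as they close: fully open they stand 13 mm farther back than shut.
Start: joints at [-1.169, 0.507, -0.238, 1.5, 0.126, 1.149, -0.155], TCP at [0.182, 0.598, 0.231] pointing down, gripper open.
Joint ranges: [-3.08, 3.08], [-0.24, 2.05], [-1.43, 1.35], [0, 2.5], [-1.52, 4.66], [0.17, 1.96], [-2.89, 2.89]. Speed limits (rad/s): [2.39, 2.39, 3.14, 3.14, 3.14, 3.14, 3.14].

INTERFACE

Orientations are given as a unit quaternion [w, x, y, z].
In Python, from bench import ctrl, vision, finder gives the robot as it stands.
- The arm moves only by the tool step_arm, never from a script. Its argument "moves" is one flat list of numbers, 7 for each row, row after row: the shift along the world's x, y, z in cm, then the turn, a rotation vector about the world's x, y, z in degrees, then the opening, from 0 (shut) to 1 (fully open). A call has 1 to 12 rows; each row is the pose to reach, as a shift and turn from the pose commanded when the call began; what a row does not reach only later rows make up. A row lasts 1/12 s, in which the tool goes at most 41.7 mm and 7.16 degrees, less where a joint would pass 70% of its speed; a pose out of reach is approached as far as the arm can. A call with a gripper value outside its range is refused whole. The fingers move at their own pace and stop on an object; "squeeze" is the grip in N (left out, the last holds). Time passes only in rows, so rows that repeat a pose let the fingers close. It gives the time, the measured TCP pose, the force, the opening and the grip force at its end, in the units of the state.
- ctrl.read_state(): the state, without advancing time (a new reading comes with each control period).
- vision.grab_frame(name): name is "side" or "top"; returns a dict with "image" (384x512x3 uint8, red, green, blue), "mtx" (3x3 intrinsics, pixels), "view" (4x4, takes a point from world to camera coordinates). Camera axes: x right, y up, looking along -z (the intrinsics and any distortion apply to the point x, -y, -z); pixel columns grow to the right and rows downward; lengths in m; the calibration is good to about 2 mm. A picture is of the moment at which its call begins. There is no depth.
- ctrl.job_done(): hands the job in; it is judged then, once.
Trained networks look in the newest picture that a camera, given by its name, has taken for a name from the list of things; names that differ only in an ending like _2 or _b are one class to them, and where a whole thing is asked for, a point or a joint stands for the part that bears it (a point fixed in the world has none). Each returns a list of dicts, best first, with "confidence" (0 to 1); they miss things now and then, are a little off and sometimes report something else, mostly with a low value. They report only what shows in the picture. A call takes as long as a camera call. They do not tell look-alikes from the thing itself.
- finder.look_for(thing, camera): "uv" ([column, row] in pixels, amid what is visible of it).
- finder.tip_of(thing, camera): "uv" ([column, row] in pixels: a listed point, or the origin of a listed thing).
The state is a dict: "t": time; "joint_positions": joint angles; "joint_vel": joint speeds; "joint_torque": joint torques, N m; "ee_pos": TCP position; "tcp_rot": TCP orientation; "wrist_force": force on the tool from outside, world axes, zero at the start; "moment": the same for the moment, N m; "grip_width": finger opening in m; "grip_force": force on a finger pad.
Only numpy, scipy, OpenCV 4.12 (cv2) and the standard library are available. Lean on these libraries where they do the work, as an engineer would, in place of code of your own. Each camera call takes 0.05 s, during which the arm holds its last target. There are 200 camera calls.

TASK

This batch of macaron shells is out early, so the bench timer is still part wound. Set the timer, upright, down into its square steel holder on the worktop without dropping it and let go of it; then take it by the knob on top and turn the knob anticlockwise all the way back to its zero stop. Leave the bowl, the mould and the jar where they stand.

Things in the scene. Friction and masses are not known exactly. Their poses are not given: they have to be found in the camera images.
- timer: Loose wind-up timer, 0.25 to 0.40 kg, upright: white plastic case 60 x 60 mm, 46 mm high, silver dial and black bar knob on top (77 mm overall; knob within 21 mm of the centre, so the case can be gripped across either pair of sides from above). Origin: centre of its underside, z up, x and y square to the sides. The wide black zero mark is at +x on the dial; thin ticks follow it clockwise.
- knob_grip (a point): Point on the knob's axis, 73 mm over the timer's underside, 4 mm below the knob's top: the height to grip. The knob is a bar 38 mm long, 12 mm thick, 51 to 77 mm over the timer's underside, on a round skirt of 20 mm radius just above the case. x runs along the bar to its pointer end, which has a white line; z up. Turns with the knob.
- timer_knob (a joint): Turn of the knob in the case, rad: 0 at the hard zero stop (pointer on the zero mark), growing clockwise seen from above, to 4.3. Starts at 1.8 to 2.6; usually needs more than one grasp. Steady friction of 0.05 N m, which may spin the timer if it stands loose but not in the holder; it stays where left. Zeroing is anticlockwise seen from above.
- holder: Bare steel holder fixed to the worktop: plate 96 x 96 x 4 mm with low walls round a square nest 65 mm inside. The timer stands in it on the plate, any of four ways round, with 2.5 mm play each side and about 0.09 rad of turn. The walls flare out at the top, ending 22 mm over the worktop: keep fingers that hold the case above it. Origin: centre of its underside, z up, x, y square to the walls.
- bowl: Small aluminium bowl, loose, 84 mm across, 45 mm high; origin at the centre of its underside. Leave it alone.
- mould: Aluminium baking cup, loose, 72 mm across, 55 mm high; origin at the centre of its underside. Leave it alone.
- jar: Jar with a white cap, loose, 64 mm across, 80 mm high; origin at the centre of its underside. Leave it alone.
Not all that is in view belongs to the job. What is shaped like the timer but brown, purple or red is not meant.

How it is judged:
By the outcome, as a careful person would: the job done as asked, in the order asked, and still so for the second after the job is handed in, with the robot touching nothing.
It also fails if it takes over 64 s, if anything falls off the work surface, if the arm or the gripper's body presses on something with over 40 N, if the wrist force passes 120 N, or if a joint passes its speed limit or range.

## Working session

There is one attempt and no reset: what is moved stays moved. The work goes in short steps, Python scripts to look and compute and a tool call to move; the robot and the scene stay as the last step left them, time stands still between calls to the robot, and variables do not carry over. Pictures are saved under pics/ and viewed, at most 10 in all, crops included, and the job is handed in when it is done.

Besides the shell and the picture viewer there is one more tool, called after "Call:" by a JSON object that holds its "api" and its "payload", one argument or row to a line. step_arm: Moves the arm, as the interface text tells. Its arguments: {"type":"object","properties":{"moves":{"type":"array"},"squeeze":{"type":"number"}},"required":["moves"]}

```bash
mkdir -p pics; ls
cat > h.py <<'E'
import numpy as np, cv2
from bench import ctrl, vision, finder
def grab(n,path=None):
    f=vision.grab_frame(n)
    if path: cv2.imwrite(path,f["image"][:,:,::-1])
    return f
def proj(f,P):
    P=np.atleast_2d(P); V=np.array(f["view"]); c=P@V[:3,:3].T+V[:3,3]
    c=c*[1,-1,-1]; p=c@np.array(f["mtx"]).T; return p[:,:2]/p[:,2:]
def ray(f,uv):
    V=np.array(f["view"]);R=V[:3,:3]
    d=np.linalg.inv(np.array(f["mtx"]))@[uv[0],uv[1],1.]; d=R.T@(d*[1,-1,-1]); return -R.T@V[:3,3],d
def atz(f,uv,z):
    o,d=ray(f,uv); return o+d*(z-o[2])/d[2]
E
python3 - <<'E'
from h import *
F={}
for n in("side","top"):
    F[n]=grab(n,f"pics/{n}0.png")
    print(n,[k for k in F[n]], np.round(ray(F[n],(256,192)),2).tolist())
    for t,z in(("timer",.0),("knob_grip",.073),("holder",0),("bowl",0),("mould",0),("jar",0)):
        for r in finder.tip_of(t,n)[:4]: print(t,np.round(r["uv"]),round(r["confidence"],2),np.round(atz(F[n],r["uv"],z),3))
s=ctrl.read_state();print(s,ctrl.tcp_to_grasp)
E
cd pics; python3 -c "
import cv2,numpy as np
cv2.imwrite('both0.png',cv2.resize(np.vstack([cv2.imread('side0.png'),cv2.imread('top0.png')]),None,fx=.78,fy=.78))"
```

```text
pics
side ['image', 'mtx', 'view'] [[-0.1, -0.61, 0.8], [0.54, 0.53, -0.65]]
timer [205. 167.] 0.92 [0.525 0.27  0.   ]
timer [194. 209.] 0.71 [0.364 0.123 0.   ]
timer [264. 174.] 0.59 [0.647 0.09  0.   ]
timer [230. 182.] 0.56 [0.532 0.142 0.   ]
knob_grip [233. 139.] 0.64 [0.649 0.251 0.073]
knob_grip [205. 151.] 0.63 [0.527 0.26  0.073]
knob_grip [229. 163.] 0.62 [0.538 0.148 0.073]
knob_grip [195. 190.] 0.6 [0.374 0.121 0.073]
holder [307. 256.] 0.83 [ 0.463 -0.246  0.   ]
bowl [254. 204.] 0.83 [0.513 0.006 0.   ]
mould [176. 159.] 0.73 [0.485 0.388 0.   ]
jar [363. 292.] 0.95 [ 0.47 -0.42  0.  ]
jar [305. 255.] 0.52 [ 0.461 -0.241  0.   ]
jar [257. 206.] 0.5 [ 0.51  -0.008  0.   ]
top ['image', 'mtx', 'view'] [[0.31, -0.02, 1.15], [0.2, 0.01, -0.98]]
timer [222. 154.] 0.74 [0.652 0.112 0.   ]
timer [199. 186.] 0.73 [0.543 0.164 0.   ]
timer [175. 153.] 0.72 [0.639 0.255 0.   ]
timer [206. 246.] 0.7 [0.37  0.119 0.   ]
knob_grip [159. 182.] 0.72 [0.525 0.268 0.073]
knob_grip [219. 146.] 0.67 [0.655 0.115 0.073]
knob_grip [170. 144.] 0.6 [0.643 0.257 0.073]
knob_grip [202. 246.] 
[... 227 characters left out ...]
s': array([-1.16950875,  0.50743805, -0.23758854,  1.50020767,  0.12567624,
        1.14889929, -0.15478085]), 'joint_vel': array([-0.00099477, -0.00110082, -0.00065155, -0.00288598, -0.00246481,
       -0.00132752, -0.0009703 ]), 'joint_torque': array([ 1.79342562e-03, -6.20191455e+01, -2.18405128e+00, -2.49918938e+01,
        1.37437839e-02,  2.36614469e-03, -1.73020987e-05]), 'ee_pos': array([0.18220203, 0.59783672, 0.23131041]), 'tcp_rot': array([-7.52333731e-06,  1.47366842e-01,  9.89081904e-01,  1.19468610e-05]), 'wrist_force': array([0.57609749, 0.33583294, 0.02957335]), 'moment': array([0.0353316 , 0.00841526, 0.04584499]), 'grip_force': 0.0, 'grip_width': 0.08545486046432756} 0.0187
```

View pics/both0.png

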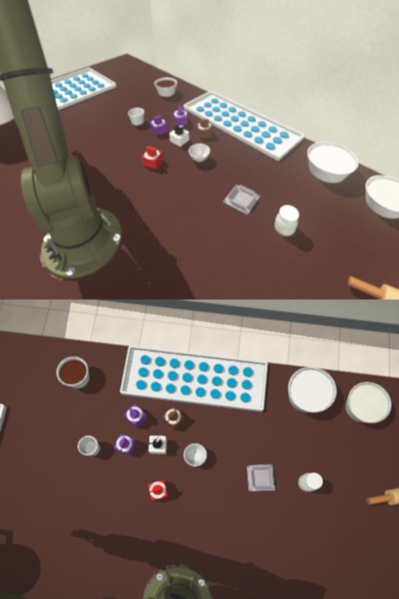

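Timer-shaped candidates (top px): purple (175,148) and (159,184), brown (221,150), red (202,245) and white (200,185; side 230,175). Only the white one fits the description, because the case must be white. I'll confirm that in an enlarged crop.

```bash
python3 -c "
import cv2,numpy as np
t=cv2.imread('pics/top0.png');s=cv2.imread('pics/side0.png')
r=lambda a,k:cv2.resize(a,None,fx=k,fy=k,interpolation=cv2.INTER_CUBIC)
a=r(t[160:210,175:225],8);b=r(s[142:192,205:255],8)
c=r(t[200:260,303:363],400/60);d=r(s[130:230,165:265],4)
cv2.imwrite('pics/crop0.png',cv2.resize(np.vstack([np.hstack([a,b]),np.hstack([c[:400,:400],d])]),(600,600)))"
```

```text
(no output)
```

View pics/crop0.png

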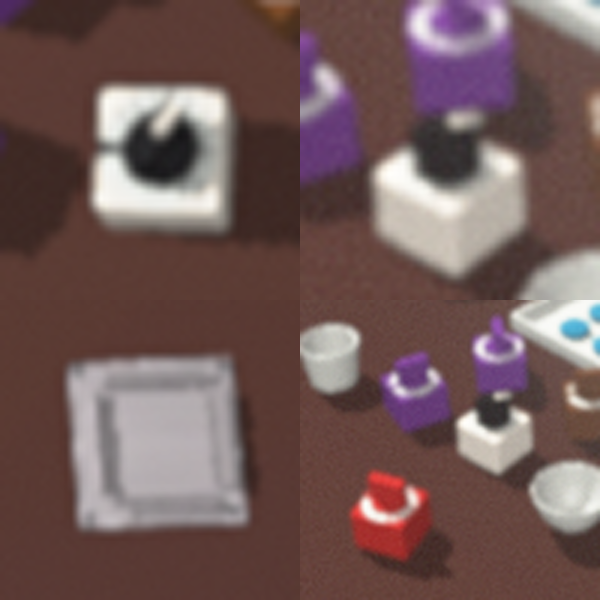

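The white timer is confirmed (top crop: zero mark to image-left, pointer up-right, about 2 rad of wind). Next I'll fit precise poses from silhouettes.

```bash
cat > fit.py <<'E'
from h import *
from scipy.optimize import minimize
from scipy.spatial import ConvexHull
K=6
def box(h,z0,z1): return np.array([[a*h,b*h,z] for a in(-1,1) for b in(-1,1) for z in(z0,z1)])
def cyl(r,z0,z1): return np.array([[r*np.cos(t),r*np.sin(t),z] for t in np.linspace(0,6.28,25) for z in(z0,z1)])
def place(P,p):
    c,s=np.cos(p[2]),np.sin(p[2]); return P@np.array([[c,s,0],[-s,c,0],[0,0,1]])+[p[0],p[1],p[3] if len(p)>3 else 0]
def sil(f,parts,win):
    u0,v0,w=win; m=np.zeros((w*K,w*K),np.uint8)
    for P in parts:
        q=(proj(f,P)+.5-[u0,v0])*K-.5
        h=q[ConvexHull(q).vertices]; cv2.fillPoly(m,[np.round(h*16).astype(np.int32)],255,shift=4)
    return cv2.GaussianBlur(cv2.resize(m,(w,w),interpolation=cv2.INTER_AREA).astype(float)/255,(0,0),.6)
def chroma(f,win):
    u,v,w=win; im=f["image"][v:v+w,u:u+w].astype(float)
    return im
E
cat > f1.py <<'E'
from fit import *
F={n:grab(n) for n in("side","top")}
def win(f,c,w=44):
    u=proj(f,c)[0]; return int(u[0])-w//2,int(u[1])-w//2,w
def run(c,parts,x0,mask):
    W={n:win(F[n],c) for n in F}; M={n:mask(chroma(F[n],W[n])) for n in F}
    for n in F: cv2.imwrite(f"pics/m_{n}.png",M[n]*255)
    for use in(["top"],["side"],["top","side"]):
        best=None
        for y in x0[2]:
            cost=lambda p:sum(((sil(F[n],[place(P,p) for P in parts(p)],W[n])-M[n])**2).sum() for n in use)
            i=np.array([x0[0],x0[1],y]); S=np.vstack([i,i+[.006,0,0],i+[0,.006,0],i+[0,0,.12]])
            r=minimize(cost,i,method="Nelder-Mead",options=dict(initial_simplex=S,xatol=1e-4,fatol=.01))
            if best is None or r.fun<best.fun: best=r
        print(use,np.round(best.x,4),round(best.fun,2))
def wm(im): # case only, keep largest white blob hull
    m=((im.min(2)>105)).astype(np.uint8); n,l,s,_=cv2.connectedComponentsWithStats(m)
    # blob nearest window centre
    d=[np.hypot(*(np.argwhere(l==i)-22).T).min() if s[i,4]>60 else 99 for i in range(1,n)]; k=1+int(np.argmin(d))
    h=cv2.convexHull(np.argwhere(l==k)[:,::-1].astype(np.int32)); o=np.zeros_like(m); cv2.fillPoly(o,[h],1); return o.astype(float)
print("timer");run([.54,.148,.03],lambda p:[box(.03,0,.046)],(.54,.15,(0,.2,-.2)),wm)
def hm(im):
    m=((im[...,0]-im[...,2])<28)&(im.mean(2)>75)
    n,l,s,_=cv2.connectedComponentsWithStats(m.astype(np.uint8)); return (l==1+np.argmax(s[1:,4])).astype(float)
for h in(.0375,.042,.046):
    print("holder",h);run([.466,-.247,.01],lambda p:[box(.048,0,.004),box(h,.004,.022)],(.466,-.247,(0,.15,-.15)),hm)
u=np.array
P=atz(F["top"],proj(F["top"],[.54,.15,.05])[0],.05)
E
python3 f1.py
```

```text
timer
['top'] [0.542  0.1547 0.1131] 13.99
['side'] [0.5384 0.1494 0.1246] 32.5
['top', 'side'] [0.5413 0.154  0.1212] 66.1
holder 0.0375
['top'] [ 0.4695 -0.2482  0.1741] 83.15
['side'] [ 0.4691 -0.2497  0.1996] 50.96
['top', 'side'] [ 0.4694 -0.2491  0.1885] 138.3
holder 0.042
['top'] [ 0.4695 -0.2482  0.1741] 83.15
['side'] [ 0.4673 -0.2504  0.1803] 32.19
['top', 'side'] [ 0.468  -0.2497  0.1761] 121.45
holder 0.046
['top'] [ 0.4688 -0.247   0.1676] 58.74
['side'] [ 0.4665 -0.2531  0.1653] 27.66
['top', 'side'] [ 0.4676 -0.2494  0.1767] 146.06[ WARN:0@2.350] global loadsave.cpp:1063 imwrite_ Unsupported depth image for selected encoder is fallbacked to CV_8U.
```

```bash
cat > ov.py <<'E'
from fit import *
def overlay(f,items,c,w,k=8):
    u=proj(f,c)[0].astype(int); a=f["image"][u[1]-w//2:u[1]+w//2,u[0]-w//2:u[0]+w//2,::-1]
    o=cv2.resize(a,None,fx=k,fy=k,interpolation=cv2.INTER_CUBIC)
    for P,col in items:
        q=((proj(f,P)+.5-(u-w//2))*k-.5); cv2.polylines(o,[np.round(q*16).astype(np.int32)],True,col,1,cv2.LINE_AA,4)
    return o
def sq(h,z): return np.array([[h,h,z],[h,-h,z],[-h,-h,z],[-h,h,z]])
E
cat > o1.py <<'E'
from ov import *
F={n:grab(n) for n in("side","top")}
T=[.541,.153,.12];H=[.4680,-.2487,.176]
R=[]
for n in("top","side"):
    a=overlay(F[n],[(place(sq(.03,0),T),(0,255,0)),(place(sq(.03,.046),T),(0,0,255)),(place(cyl(.001,.077,.077),T),(255,255,0))],[.54,.15,.03],36)
    b=overlay(F[n],[(place(sq(.048,0),H),(0,255,0)),(place(sq(.0325,.004),H),(255,0,0)),(place(sq(.0325,.018),H),(0,0,255))],[.466,-.247,.01],36)
    R.append(np.hstack([a,b]))
cv2.imwrite("pics/ov1.png",np.vstack(R))
E
python3 o1.py
```

```text
(no output)
```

View pics/ov1.png

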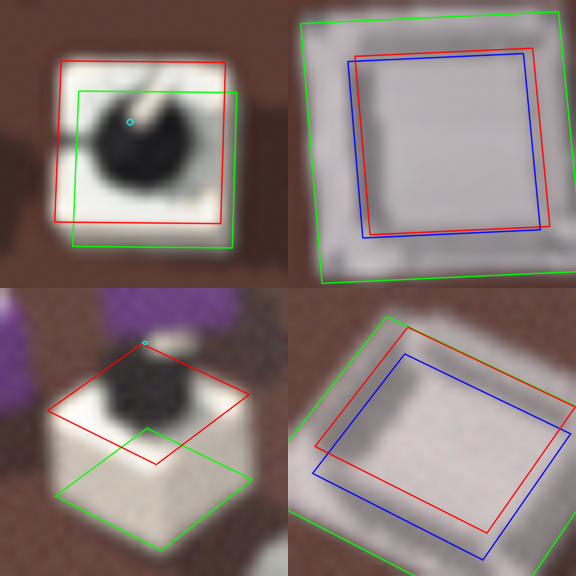

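The timer overlay fits both views (top: case 55–237 px; side: bottom corner at 160,550), and the holder nest matches in the top view. I'll use timer ≈ (0.541, 0.153, yaw 0.12) and holder ≈ (0.468, −0.249, yaw 0.176). Now moving above the timer.

Call:
{"api": "step_arm", "payload": {
  "moves": [35.9,-44.5,0,0,0,23.8,1,35.9,-44.5,0,0,0,23.8,1,35.9,-44.5,0,0,0,23.8,1,35.9,-44.5,0,0,0,23.8,1,35.9,-44.5,0,0,0,23.8,1,35.9,-44.5,0,0,0,23.8,1,35.9,-44.5,0,0,0,23.8,1,35.9,-44.5,0,0,0,23.8,1,35.9,-44.5,0,0,0,23.8,1,35.9,-44.5,0,0,0,23.8,1,35.9,-44.5,0,0,0,23.8,1,35.9,-44.5,0,0,0,23.8,1]
}}

```text
t: 1.9
ee_pos: [0.4972, 0.2069, 0.2316]
tcp_rot: [0.0, -0.06, 0.998, 0.0]
wrist_force: [0.3, 0.1, -0.9]
grip_width: 0.0853
grip_force: 0.0
```

Call:
{"api": "step_arm", "payload": {
  "moves": [4.5,-5.5,0,0,0,0,1,4.5,-5.5,0,0,0,0,1,4.5,-5.5,-6,0,0,0,1,4.5,-5.5,-10,0,0,0,1,4.5,-5.5,-10,0,0,0,1,4.5,-5.5,-10,0,0,0,1]
}}

```text
t: 2.4
ee_pos: [0.5386, 0.1525, 0.1271]
tcp_rot: [-0.004, -0.06, 0.998, -0.001]
wrist_force: [-1.4, -0.8, 0.5]
grip_width: 0.0852
grip_force: 0.0
```

```bash
cat > st.py <<'E'
from h import *
s=ctrl.read_state(); q=s["tcp_rot"]
from scipy.spatial.transform import Rotation as R
m=R.from_quat(np.r_[q[1:],q[0]]).as_matrix()
print("t",round(s["t"],2),"pos",np.round(s["ee_pos"],4),"yaw(y-axis vs world y)deg",round(np.degrees(np.arctan2(-m[0,1],m[1,1])),2),"tilt",np.round(m[:2,2],4),"j",np.round(s["joint_positions"],2),"F",np.round(s["wrist_force"],1),"M",np.round(s["moment"],2),"w",round(s["grip_width"],4),round(s["grip_force"],1))
E
python3 st.py
python3 - <<'E'
from ov import *
F={n:grab(n) for n in("side","top")}
T=[.541,.153,.12]; s=ctrl.read_state(); p=s["ee_pos"]
R=[]
for n in("top","side"):
    R.append(overlay(F[n],[(place(sq(.03,.046),T),(0,0,255)),(p+cyl(.001,0,0),(255,255,0))],[.54,.15,.08],70,5))
cv2.imwrite("pics/ov2.png",np.hstack(R))
E
```

```text
t 2.4 pos [0.5386 0.1525 0.1271] yaw(y-axis vs world y)deg 6.83 tilt [-0.0075 -0.0022] j [-0.18  0.52 -0.21  1.81  0.14  0.84  1.23] F [-1.4 -0.8  0.5] M [-0.    0.03 -0.01] w 0.0852 0.0
```

View pics/ov2.png

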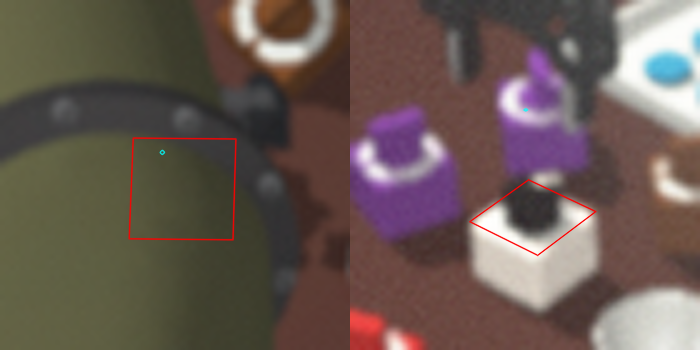

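Call:
{"api": "step_arm", "payload": {
  "moves": [0,0,0,0,0,0,1,0,0,-2,0,0,0,1,0,0,-4,0,0,0,1,0,0,-6,0,0,0,1,0,0,-7,0,0,0,1,0,0,-8,0,0,0,1,0,0,-8,0,0,0,1,0,0,-8,0,0,0,1]
}}

```text
t: 3.17
ee_pos: [0.5416, 0.1539, 0.052]
tcp_rot: [0.0, -0.06, 0.998, 0.0]
wrist_force: [-0.4, -0.6, 0.6]
grip_width: 0.0855
grip_force: 0.0
```

```bash
python3 st.py
```

```text
t 3.17 pos [0.5416 0.1539 0.052 ] yaw(y-axis vs world y)deg 6.86 tilt [0.0008 0.0002] j [-0.2   0.62 -0.19  1.88  0.18  0.66  1.2 ] F [-0.4 -0.6  0.6] M [-0.01 -0.    0.02] w 0.0855 0.0
```

Call:
{"api": "step_arm", "payload": {
  "moves": [0,0,-1,0,0,0,1,0,0,-2,0,0,0,1,0,0,-3,0,0,0,1,0,0,-3.1,0,0,0,1,0,0,-3.1,0,0,0,0.85,0,0,-3.1,0,0,0,0.75,0,0,-3.1,0,0,0,0.65,0,0,-3.1,0,0,0,0.6,0,0,-3.1,0,0,0,0.5,0,0,-3.1,0,0,0,0.5,0,0,-3.1,0,0,0,0.5,0,0,-3.1,0,0,0,0.5],
  "squeeze": 40
}}

```text
t: 4.17
ee_pos: [0.5414, 0.1535, 0.0206]
tcp_rot: [0.0, -0.06, 0.998, -0.0]
wrist_force: [-0.3, -1.4, 3.6]
grip_width: 0.0591
grip_force: 45.4
```

```bash
python3 st.py
```

```text
t 4.17 pos [0.5414 0.1535 0.0206] yaw(y-axis vs world y)deg 6.84 tilt [ 0.0005 -0.0001] j [-0.21  0.66 -0.17  1.91  0.19  0.59  1.18] F [-0.3 -1.4  3.6] M [-0.44  0.07  0.  ] w 0.0591 45.4
```

Call:
{"api": "step_arm", "payload": {
  "moves": [0,0,2,0,0,0,0.5,0,0,5,0,0,0,0.5,0,0,8,0,0,0,0.5,0,-2,10,0,0,1,0.5,-1,-5,10,0,0,2,0.5,-2,-9,10,0,0,3,0.5,-3,-13,10,0,0,3,0.5,-4,-17,10,0,0,3.2,0.5,-4.5,-21,10,0,0,3.2,0.5,-5,-25,10,0,0,3.2,0.5,-6,-29,10,0,0,3.2,0.5,-6.5,-33,10,0,0,3.2,0.5]
}}

```text
t: 5.17
ee_pos: [0.4744, -0.1777, 0.1198]
tcp_rot: [-0.001, -0.088, 0.996, 0.0]
wrist_force: [-0.1, 0.2, -4.8]
grip_width: 0.0592
grip_force: 45.5
```

Call:
{"api": "step_arm", "payload": {
  "moves": [-0.5,-3,0,0,0,0,0.5,-0.9,-6,0,0,0,0,0.5,-0.9,-7.2,0,0,0,0,0.5,-0.9,-7.2,-1,0,0,0,0.5,-0.9,-7.2,-2,0,0,0,0.5,-0.9,-7.2,-3,0,0,0,0.5,-0.9,-7.2,-4,0,0,0,0.5,-0.9,-7.2,-4,0,0,0,0.5,-0.9,-7.2,-4,0,0,0,0.5]
}}

```text
t: 5.92
ee_pos: [0.4669, -0.2469, 0.0793]
tcp_rot: [-0.001, -0.089, 0.996, 0.001]
wrist_force: [0.4, -0.2, -3.5]
grip_width: 0.0591
grip_force: 45.4
```

```bash
python3 st.py
cat > o3.py <<'E'
import sys
from ov import *
F={n:grab(n) for n in("side","top")}
s=ctrl.read_state(); p=s["ee_pos"]
H=[.4680,-.2487,.176]; y=float(sys.argv[1]); zr=.0206
T=[p[0],p[1],y,p[2]-zr]
R=[]
for n in("top","side"):
    for (c,w,k) in (([p[0],p[1],.04],50,8),):
        R.append(overlay(F[n],[(place(sq(.048,0),H),(0,255,0)),(place(sq(.0325,.004),H),(255,0,0)),(place(sq(.03,0),T),(0,255,255)),(place(sq(.03,.046),T),(0,0,255))],c,w,k))
cv2.imwrite(sys.argv[2],np.hstack(R))
E
python3 o3.py .176 pics/ov3.png
```

```text
t 5.92 pos [ 0.4669 -0.2469  0.0793] yaw(y-axis vs world y)deg 10.17 tilt [-0.0019  0.0013] j [ 0.59  0.54 -0.22  1.95  0.18  0.67  2.01] F [ 0.4 -0.2 -3.5] M [-0.02 -0.04 -0.  ] w 0.0591 45.4
```

View pics/ov3.png

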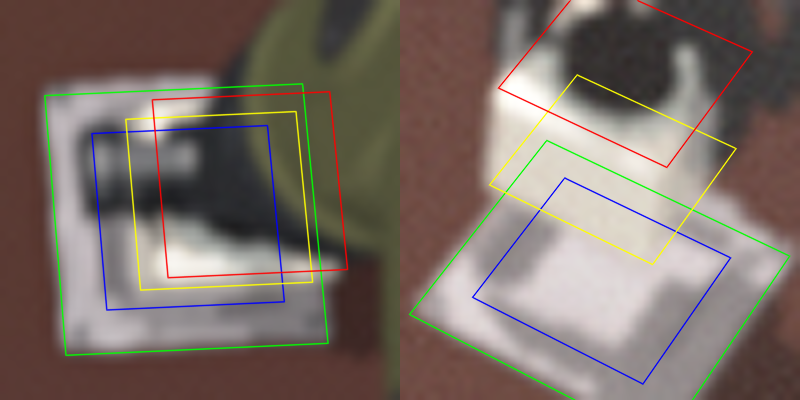

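Holder overlay fits both views and the held timer is within about 1 px of its model. I'll nudge onto the nest and lower slowly.

Call:
{"api": "step_arm", "payload": {
  "moves": [0.1,-0.2,-1,0,0,0,0.5,0.1,-0.2,-2,0,0,0,0.5,0.1,-0.2,-3,0,0,0,0.5,0.1,-0.2,-3.4,0,0,0,0.5,0.1,-0.2,-3.6,0,0,0,0.5,0.1,-0.2,-3.8,0,0,0,0.5,0.1,-0.2,-4,0,0,0,0.5,0.1,-0.2,-4.2,0,0,0,0.5,0.1,-0.2,-4.3,0,0,0,0.5,0.1,-0.2,-4.3,0,0,0,0.5]
}}

```text
t: 6.85
ee_pos: [0.4682, -0.2503, 0.0373]
tcp_rot: [0.0, -0.088, 0.996, -0.0]
wrist_force: [-0.6, 0.2, -5.0]
grip_width: 0.0591
grip_force: 45.4
```

```bash
python3 st.py
```

```text
t 6.85 pos [ 0.4682 -0.2503  0.0373] yaw(y-axis vs world y)deg 10.05 tilt [ 0.0001 -0.    ] j [ 0.57  0.61 -0.19  1.98  0.2   0.58  1.99] F [-0.6  0.2 -5. ] M [-0.04 -0.   -0.06] w 0.0591 45.4
```

Call:
{"api": "step_arm", "payload": {
  "moves": [0,0.1,0,0,0,0,0.5,0,0.1,-0.2,0,0,0,0.5,0,0.1,-0.4,0,0,0,0.5,0,0.1,-0.6,0,0,0,0.5,0,0.1,-0.7,0,0,0,0.5,0,0.1,-0.7,0,0,0,0.5]
}}

```text
t: 7.35
ee_pos: [0.471, -0.249, 0.032]
tcp_rot: [0.003, -0.088, 0.996, -0.001]
wrist_force: [2.5, 4.2, 11.1]
grip_width: 0.0595
grip_force: 47.8
```

```bash
python3 st.py
```

```text
t 7.35 pos [ 0.471 -0.249  0.032] yaw(y-axis vs world y)deg 10.11 tilt [ 0.0054 -0.001 ] j [ 0.57  0.61 -0.19  1.98  0.21  0.56  1.98] F [ 2.5  4.2 11.1] M [ 0.64 -0.2  -0.11] w 0.0595 47.8
```

Call:
{"api": "step_arm", "payload": {
  "moves": [0,0,0.4,0,0,0,0.5,0.25,0.15,0.6,0,0,0,0.5,0.25,0.15,0.6,0,0,0,0.5,0.25,0.15,0.4,0,0,0,0.5,0.25,0.15,0.2,0,0,0,0.5,0.25,0.15,0,0,0,0,0.5,0.25,0.15,0,0,0,0,0.5]
}}

```text
t: 7.93
ee_pos: [0.4719, -0.2476, 0.0308]
tcp_rot: [0.001, -0.088, 0.996, -0.0]
wrist_force: [-0.2, 1.9, 7.1]
grip_width: 0.0587
grip_force: 47.8
```

```bash
python3 st.py
```

```text
t 7.93 pos [ 0.4719 -0.2476  0.0308] yaw(y-axis vs world y)deg 10.08 tilt [ 0.0022 -0.0003] j [ 0.56  0.62 -0.19  1.98  0.21  0.56  1.98] F [-0.2  1.9  7.1] M [ 0.36  0.05 -0.12] w 0.0587 47.8
```

Call:
{"api": "step_arm", "payload": {
  "moves": [0.05,0.1,0.4,0,0,0,0.5,0.1,0.2,0.4,0,0,0,0.5,0.1,0.2,0.2,0,0,0,0.5,0.1,0.2,0,0,0,0,0.5,0.1,0.2,-0.1,0,0,0,0.5,0.1,0.2,-0.1,0,0,0,0.5]
}}

```text
t: 8.43
ee_pos: [0.4727, -0.247, 0.03]
tcp_rot: [0.001, -0.087, 0.996, -0.001]
wrist_force: [0.2, -5.0, 7.6]
grip_width: 0.0589
grip_force: 47.8
```

```bash
python3 st.py
```

```text
t 8.43 pos [ 0.4727 -0.247   0.03  ] yaw(y-axis vs world y)deg 10.0 tilt [ 0.0023 -0.0019] j [ 0.56  0.62 -0.19  1.98  0.21  0.56  1.98] F [ 0.2 -5.   7.6] M [-1.21  0.25 -0.09] w 0.0589 47.8
```

Call:
{"api": "step_arm", "payload": {
  "moves": [0,-0.05,0.2,0,0,0,0.5,0.1,-0.1,0.2,0,0,-1,0.5,0.1,-0.1,0,0,0,-1,0.5,0.1,-0.1,-0.1,0,0,-1,0.5,0.1,-0.1,-0.1,0,0,-1,0.5]
}}

```text
t: 8.85
ee_pos: [0.4739, -0.2469, 0.0289]
tcp_rot: [0.001, -0.079, 0.997, -0.0]
wrist_force: [1.3, -3.0, 7.8]
grip_width: 0.0594
grip_force: 48.1
```

```bash
python3 st.py; python3 o3.py .175 pics/ov4.png
```

```text
t 8.85 pos [ 0.4739 -0.2469  0.0289] yaw(y-axis vs world y)deg 9.06 tilt [ 0.0022 -0.0008] j [ 0.55  0.62 -0.18  1.98  0.2   0.56  1.96] F [ 1.3 -3.   7.8] M [-0.93  0.07  0.04] w 0.0594 48.1
```

View pics/ov4.png

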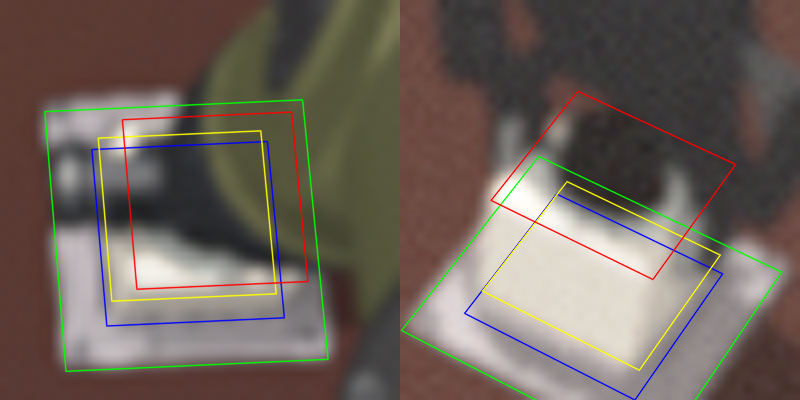

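The pictures agree with the force readings: the contact is on the −x wall (at about −3 cm) and lightly on +y. I'll shift further +x.

Call:
{"api": "step_arm", "payload": {
  "moves": [0.1,-0.05,0.1,0,0,0,0.5,0.2,-0.1,0.1,0,0,0,0.5,0.2,-0.1,0,0,0,0,0.5,0.2,-0.1,-0.1,0,0,0,0.5,0.2,-0.1,-0.2,0,0,0,0.5,0.2,-0.1,-0.2,0,0,0,0.5]
}}

```text
t: 9.45
ee_pos: [0.4748, -0.247, 0.0272]
tcp_rot: [0.0, -0.079, 0.997, 0.0]
wrist_force: [-4.2, 0.6, 15.8]
grip_width: 0.0595
grip_force: 49.3
```

```bash
python3 st.py
```

```text
t 9.45 pos [ 0.4748 -0.247   0.0272] yaw(y-axis vs world y)deg 9.08 tilt [0.0004 0.0004] j [ 0.55  0.63 -0.18  1.97  0.2   0.56  1.96] F [-4.2  0.6 15.8] M [0.29 0.51 0.13] w 0.0595 49.3
```

Call:
{"api": "step_arm", "payload": {
  "moves": [-0.1,0,0.1,0,0,0,0.5,-0.1,0,0.1,0,0,0,0.5,-0.1,0,0,0,0,0,0.5,-0.1,0,-0.1,0,0,0,0.5,-0.1,0,-0.1,0,0,0,0.5]
}}

```text
t: 9.87
ee_pos: [0.4745, -0.2471, 0.027]
tcp_rot: [0.001, -0.079, 0.997, -0.0]
wrist_force: [-4.7, 2.5, 23.8]
grip_width: 0.0591
grip_force: 50.3
```

```bash
python3 st.py
```

```text
t 9.87 pos [ 0.4745 -0.2471  0.027 ] yaw(y-axis vs world y)deg 9.1 tilt [ 0.0019 -0.0002] j [ 0.55  0.63 -0.18  1.98  0.2   0.56  1.96] F [-4.7  2.5 23.8] M [0.89 0.32 0.2 ] w 0.0591 50.3
```

Run:
```python
from ov import *
f=grab("side"); s=ctrl.read_state(); p=s["ee_pos"]
a=overlay(f,[],[p[0],p[1],.035],44,9)
H=[.468,-.2505,.172]; T=[.468,-.2505,.172,.004]
b=overlay(f,[(place(sq(.048,0),H),(0,255,0)),(place(sq(.03,0),T),(0,255,255)),(place(sq(.03,.018),T),(255,0,0)),(place(sq(.03,.046),T),(0,0,255))],[p[0],p[1],.035],44,9)
cv2.imwrite("pics/s5.png",np.hstack([cv2.convertScaleAbs(a,alpha=1.3,beta=-60),b]))
```

```text
(no output)
```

View pics/s5.png

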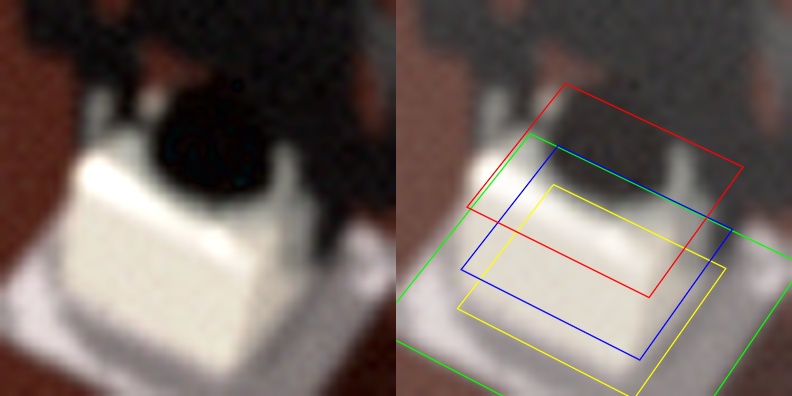

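The pictures show the timer has pivoted in the pads: its top leans +x, and the face appears about 115 px tall against 102 modelled. Rather than force it, I'll lift out, level it on clear bench at about (0.44, −0.10), and regrip it centred and firmer.

Call:
{"api": "step_arm", "payload": {
  "moves": [0,0,1.5,0,0,0,0.5,0,0,3,0,0,0,0.5,0,0,5,0,0,0,0.5,-1,4,5,0,0,0,0.5,-2,8,5,0,0,0,0.5,-3.4,12,5,0,0,0,0.5,-3.4,14.7,4,0,0,0,0.5,-3.4,14.7,2.5,0,0,0,0.5,-3.4,14.7,1.5,0,0,0,0.5,-3.4,14.7,1,0,0,0,0.5,-3.4,14.7,0.7,0,0,0,0.5,-3.4,14.7,0.7,0,0,0,0.5]
}}

```text
t: 10.92
ee_pos: [0.4389, -0.1008, 0.0315]
tcp_rot: [-0.001, -0.079, 0.997, 0.0]
wrist_force: [-0.1, 0.1, -3.0]
grip_width: 0.0593
grip_force: 47.1
```

```bash
python3 st.py
```

```text
t 10.92 pos [ 0.4389 -0.1008  0.0315] yaw(y-axis vs world y)deg 9.02 tilt [-0.0023  0.0004] j [ 0.28  0.54 -0.16  2.19  0.2   0.43  1.69] F [-0.1  0.1 -3. ] M [ 0.01 -0.04  0.02] w 0.0593 47.1
```

Call:
{"api": "step_arm", "payload": {
  "moves": [0,0,-0.2,0,0,0,0.5,0,0,-0.4,0,0,0,0.5,0,0,-0.6,0,0,0,0.5,0,0,-0.8,0,0,0,0.5,0,0,-0.9,0,0,0,0.5,0,0,-0.9,0,0,0,0.5],
  "squeeze": 25
}}

```text
t: 11.42
ee_pos: [0.4397, -0.101, 0.0234]
tcp_rot: [0.0, -0.079, 0.997, -0.0]
wrist_force: [-0.4, -1.0, -1.5]
grip_width: 0.0593
grip_force: 47.6
```

```bash
python3 st.py
```

```text
t 11.42 pos [ 0.4397 -0.101   0.0234] yaw(y-axis vs world y)deg 9.04 tilt [ 0.0002 -0.0002] j [ 0.28  0.56 -0.15  2.19  0.2   0.41  1.69] F [-0.4 -1.  -1.5] M [-0.01  0.05  0.04] w 0.0593 47.6
```

Call:
{"api": "step_arm", "payload": {
  "moves": [0,0,-0.1,0,0,0,0.5,0,0,-0.2,0,0,0,0.5,0,0,-0.25,0,0,0,0.5,0,0,-0.25,0,0,0,0.5]
}}

```text
t: 11.75
ee_pos: [0.4391, -0.1011, 0.0226]
tcp_rot: [0.0, -0.079, 0.997, -0.001]
wrist_force: [-6.8, 0.5, 27.6]
grip_width: 0.0591
grip_force: 51.4
```

```bash
python3 st.py
```

```text
t 11.75 pos [ 0.4391 -0.1011  0.0226] yaw(y-axis vs world y)deg 9.03 tilt [ 0.0005 -0.0012] j [ 0.27  0.56 -0.15  2.2   0.2   0.4   1.69] F [-6.8  0.5 27.6] M [0.28 1.3  0.03] w 0.0591 51.4
```

Call:
{"api": "step_arm", "payload": {
  "moves": [0,0,0.15,0,0,0,0.5,0,0,0.15,0,0,0,0.7,0,0,0.15,0,0,0,0.9,0,0,0.15,0,0,0,1,0,0,0.15,0,0,0,1,0,0,0.15,0,0,0,1]
}}

```text
t: 12.25
ee_pos: [0.4397, -0.1008, 0.0221]
tcp_rot: [-0.0, -0.079, 0.997, 0.0]
wrist_force: [-1.4, 0.1, -0.3]
grip_width: 0.0856
grip_force: 0.0
```

```bash
python3 st.py
python3 - <<'E'
from ov import *
f=grab("side"); s=ctrl.read_state(); p=s["ee_pos"]
T=[p[0],p[1],.158]
it=[(place(sq(.03,0),T),(0,255,255)),(place(sq(.03,.046),T),(0,0,255))]
a=overlay(f,[],[p[0],p[1],.035],44,9);b=overlay(f,it,[p[0],p[1],.035],44,9)
cv2.imwrite("pics/s6.png",np.hstack([cv2.convertScaleAbs(a,alpha=1.3,beta=-60),b]))
E
```

```text
t 12.25 pos [ 0.4397 -0.1008  0.0221] yaw(y-axis vs world y)deg 9.05 tilt [-0.0001  0.0001] j [ 0.27  0.56 -0.15  2.19  0.2   0.4   1.69] F [-1.4  0.1 -0.3] M [-0.05  0.01  0.  ] w 0.0856 0.0
```

View pics/s6.png

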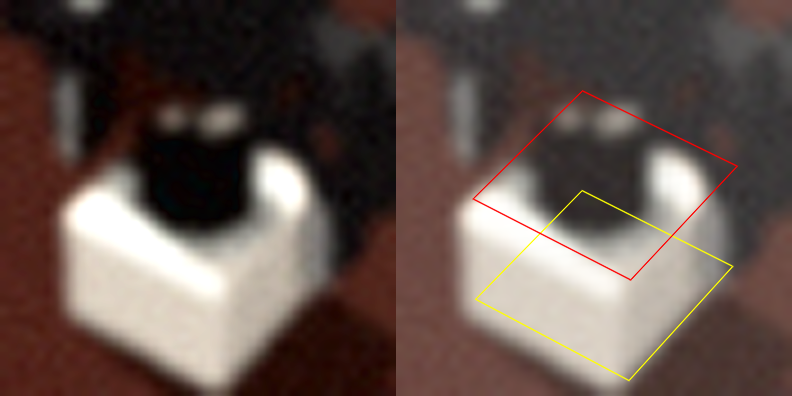

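```bash
cat > f2.py <<'E'
from fit import *
f=grab("side"); p=ctrl.read_state()["ee_pos"]
u=proj(f,[p[0]-.005,p[1],.02])[0].astype(int); w=44; W=(u[0]-w//2,u[1]-w//2,w)
im=chroma(f,W); m=((im.min(2)>110)).astype(np.uint8)
n,l,s,c=cv2.connectedComponentsWithStats(m); k=1+np.argmax(s[1:,4]); M=np.zeros_like(m)
M=(l==k).astype(float)
wt=np.zeros((w,w)); wt[:]=1
def cost(q):
    S=sil(f,[place(box(.03,0,.046),q)],W); t=np.ones((w,w)); 
    v=int(proj(f,[q[0],q[1],.046])[0][1])-W[1]; t[:v+3]=0   # use lower outline only
    return (t*(S-M)**2).sum()
for y in(.1,.158,.22):
    i=np.array([p[0]-.005,p[1],y]);S=np.vstack([i,i+[.005,0,0],i+[0,.005,0],i+[0,0,.08]])
    r=minimize(cost,i,method="Nelder-Mead",options=dict(initial_simplex=S,xatol=1e-4,fatol=.01)); print(np.round(r.x,4),round(r.fun,2))
print(p)
E
python3 f2.py
```

```text
[ 0.432  -0.1017  0.1594] 23.88
[ 0.4318 -0.1016  0.1506] 23.94
[ 0.4317 -0.1016  0.151 ] 23.92
[ 0.43964792 -0.10078467  0.02213784]
```

The timer now stands upright and its centre is about 7 mm −x of the TCP, which explains the pivot. Regripping 6.5 mm further −x with a firmer squeeze.

Call:
{"api": "step_arm", "payload": {
  "moves": [-0.4,-0.06,0,0,0,0,1,-0.65,-0.1,0,0,0,0,1,-0.65,-0.1,0,0,0,0,0.8,-0.65,-0.1,0,0,0,0,0.65,-0.65,-0.1,0,0,0,0,0.5,-0.65,-0.1,0,0,0,0,0.5,-0.65,-0.1,0,0,0,0,0.5,-0.65,-0.1,0,0,0,0,0.5,-0.65,-0.1,0,0,0,0,0.5],
  "squeeze": 90
}}

```text
t: 13.1
ee_pos: [0.433, -0.1019, 0.0228]
tcp_rot: [0.0, -0.079, 0.997, -0.0]
wrist_force: [-2.5, -0.3, 9.0]
grip_width: 0.058
grip_force: 96.4
```

```bash
python3 st.py
```

```text
t 13.1 pos [ 0.433  -0.1019  0.0228] yaw(y-axis vs world y)deg 9.04 tilt [ 0.0001 -0.0004] j [ 0.28  0.55 -0.15  2.21  0.21  0.39  1.69] F [-2.5 -0.3  9. ] M [0.07 0.49 0.02] w 0.058 96.4
```

Call:
{"api": "step_arm", "payload": {
  "moves": [0,0,2,0,0,0,0.5,0,0,4.5,0,0,0,0.5,1,-4,6,0,0,0.7,0.5,2,-8,6,0,0,0.7,0.5,3,-12,6,0,0,0.7,0.5,3.5,-14.6,6,0,0,0.7,0.5,3.5,-14.6,5,0,0,0.7,0.5,3.5,-14.6,4,0,0,0.7,0.5,3.5,-14.6,3,0,0,0.7,0.5,3.5,-14.6,2.5,0,0,0.7,0.5,3.5,-14.6,2.5,0,0,0.7,0.5,3.5,-14.6,2.5,0,0,0.7,0.5]
}}

```text
t: 14.1
ee_pos: [0.468, -0.2464, 0.0468]
tcp_rot: [-0.001, -0.086, 0.996, 0.001]
wrist_force: [0.2, -0.7, -3.7]
grip_width: 0.0584
grip_force: 99.4
```

```bash
python3 st.py
```

```text
t 14.1 pos [ 0.468  -0.2464  0.0468] yaw(y-axis vs world y)deg 9.86 tilt [-0.0012  0.0009] j [ 0.57  0.59 -0.2   1.97  0.2   0.6   1.98] F [ 0.2 -0.7 -3.7] M [-0.01 -0.01 -0.01] w 0.0584 99.4
```

Call:
{"api": "step_arm", "payload": {
  "moves": [0,0,0,0,0,0,0.5,0,0,-0.3,0,0,0,0.5,0,0,-0.5,0,0,0,0.5,0,0,-0.7,0,0,0,0.5,0,0,-0.9,0,0,0,0.5,0,0,-1.1,0,0,0,0.5,0,0,-1.1,0,0,0,0.5]
}}

```text
t: 14.68
ee_pos: [0.468, -0.2479, 0.0359]
tcp_rot: [-0.0, -0.085, 0.996, 0.0]
wrist_force: [1.3, -1.5, -3.8]
grip_width: 0.0584
grip_force: 99.5
```

```bash
python3 st.py
```

```text
t 14.68 pos [ 0.468  -0.2479  0.0359] yaw(y-axis vs world y)deg 9.75 tilt [-0.0004  0.0001] j [ 0.57  0.61 -0.19  1.98  0.2   0.57  1.98] F [ 1.3 -1.5 -3.8] M [-0.07 -0.02  0.02] w 0.0584 99.5
```

No contact so far; continuing down to the seat (about 0.0268).

Call:
{"api": "step_arm", "payload": {
  "moves": [0,0,-0.2,0,0,0,0.5,0,0,-0.4,0,0,0,0.5,0,0,-0.6,0,0,0,0.5,0,0,-0.75,0,0,0,0.5,0,0,-0.75,0,0,0,0.5]
}}

```text
t: 15.1
ee_pos: [0.468, -0.2479, 0.0284]
tcp_rot: [-0.0, -0.085, 0.996, 0.0]
wrist_force: [-0.4, -0.3, -3.2]
grip_width: 0.0579
grip_force: 99.5
```

```bash
python3 st.py
```

```text
t 15.1 pos [ 0.468  -0.2479  0.0284] yaw(y-axis vs world y)deg 9.74 tilt [-0.0003  0.    ] j [ 0.57  0.62 -0.19  1.99  0.21  0.55  1.97] F [-0.4 -0.3 -3.2] M [-0.12 -0.05  0.04] w 0.0579 99.5
```

It slides in freely. Lowering the last couple of millimetres.

Call:
{"api": "step_arm", "payload": {
  "moves": [0,0,-0.1,0,0,0,0.5,0,0,-0.2,0,0,0,0.5,0,0,-0.2,0,0,0,0.5]
}}

```text
t: 15.35
ee_pos: [0.4682, -0.2478, 0.0269]
tcp_rot: [0.0, -0.085, 0.996, -0.0]
wrist_force: [0.2, -0.5, -2.0]
grip_width: 0.0579
grip_force: 99.6
```

```bash
python3 st.py
```

```text
t 15.35 pos [ 0.4682 -0.2478  0.0269] yaw(y-axis vs world y)deg 9.75 tilt [ 0.0001 -0.0002] j [ 0.56  0.62 -0.19  1.99  0.21  0.55  1.97] F [ 0.2 -0.5 -2. ] M [-0.1   0.07  0.03] w 0.0579 99.6
```

Call:
{"api": "step_arm", "payload": {
  "moves": [0,0,-0.07,0,0,0,0.5,0,0,-0.12,0,0,0,0.5,0,0,-0.12,0,0,0,0.5]
}}

```text
t: 15.6
ee_pos: [0.4682, -0.2479, 0.0269]
tcp_rot: [0.0, -0.085, 0.996, -0.0]
wrist_force: [-4.3, 0.9, 12.8]
grip_width: 0.0581
grip_force: 101.5
```

```bash
python3 st.py
```

```text
t 15.6 pos [ 0.4682 -0.2479  0.0269] yaw(y-axis vs world y)deg 9.75 tilt [ 0.0006 -0.0007] j [ 0.56  0.62 -0.19  1.99  0.21  0.55  1.97] F [-4.3  0.9 12.8] M [0.43 0.76 0.02] w 0.0581 101.5
```

Call:
{"api": "step_arm", "payload": {
  "moves": [0,0,0.1,0,0,0,0.6,0,0,0.1,0,0,0,0.8,0,0,0.1,0,0,0,1,0,0,0.1,0,0,0,1,0,0,0.1,0,0,0,1,0,0,3,0,0,0,1,0,0,7,0,0,0,1,0,0,11,0,0,0,1,0,4,13,0,0,0,1,0,8,13,0,0,0,1,0,12,13,0,0,0,1,0,16,13,0,0,0,1]
}}

```text
t: 16.6
ee_pos: [0.4682, -0.0863, 0.1563]
tcp_rot: [0.001, -0.084, 0.996, -0.0]
wrist_force: [0.8, 1.6, -0.2]
grip_width: 0.0853
grip_force: 0.0
```

Call:
{"api": "step_arm", "payload": {
  "moves": [0,4,0,0,0,0,1,0,8,0,0,0,0,1,0,11,0,0,0,0,1,0,11,0,0,0,0,1]
}}

```text
t: 16.93
ee_pos: [0.4681, 0.0295, 0.156]
tcp_rot: [0.001, -0.09, 0.996, 0.002]
wrist_force: [0.3, -0.2, 0.3]
grip_width: 0.0852
grip_force: 0.0
```

```bash
python3 st.py
python3 - <<'E'
from ov import *
F={n:grab(n) for n in("side","top")}
T=[.468,-.248,.17,.004]
R=[]
for n in("top","side"):
    R.append(overlay(F[n],[(place(sq(.03,.046),T),(0,0,255)),(place(cyl(.001,.077,.077),T),(255,255,0))],[.468,-.248,.05],40,9))
    print(n,[(np.round(r["uv"],1).tolist(),round(r["confidence"],2)) for r in finder.tip_of("knob_grip",n)[:6]],proj(F[n],[.468,-.248,.077]))
cv2.imwrite("pics/k7.png",np.hstack(R))
E
```

```text
t 16.93 pos [0.4681 0.0295 0.156 ] yaw(y-axis vs world y)deg 10.28 tilt [0.0012 0.0035] j [ 0.11  0.36 -0.3   2.01  0.14  0.79  1.48] F [ 0.3 -0.2  0.3] M [-0.03 -0.02 -0.02] w 0.0852 0.0
top [([169.0, 144.8], 0.74), ([200.4, 240.1], 0.62), ([158.4, 178.5], 0.53), ([219.5, 145.7], 0.51), ([337.2, 222.6], 0.43)] [[339.36351836 225.65282028]]
side [([262.4, 153.9], 0.62), ([365.0, 293.1], 0.59), ([204.2, 148.7], 0.58), ([196.5, 189.9], 0.55), ([311.1, 235.1], 0.44)] [[310.984528   235.85202494]]
```

View pics/k7.png

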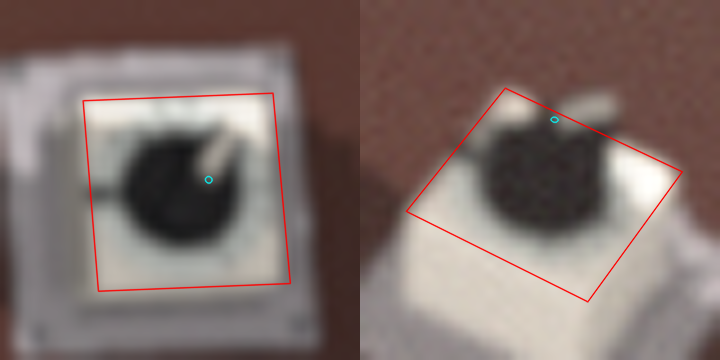

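Run:
```python
from h import *
F={n:grab(n) for n in("side","top")}
def px(n,uv):
    c=proj(F[n],[.468,-.248,.05])[0].astype(int); o=c-20; off=0 if n=="top" else 360
    return (np.array(uv)-[off,0]+.5)/9-.5+o
for n,a,b in(("top",(203,172),(231,131)),("top",(200,178),(231,131)),("side",(554,119),(612,103)),("side",(565,117),(612,103))):
    A=atz(F[n],px(n,a),.081);B=atz(F[n],px(n,b),.081);d=B-A
    print(n,np.round(A,4),np.round(B,4),round(np.degrees(np.arctan2(d[1],d[0])),1),round(np.hypot(*d[:2])*1e3,1))
```

```text
top [ 0.47   -0.2462  0.081 ] [ 0.4837 -0.2537  0.081 ] -28.5 15.6
top [ 0.4681 -0.2455  0.081 ] [ 0.4837 -0.2537  0.081 ] -27.6 17.6
side [ 0.4681 -0.2479  0.081 ] [ 0.4849 -0.2562  0.081 ] -26.1 18.7
side [ 0.4709 -0.2497  0.081 ] [ 0.4849 -0.2562  0.081 ] -24.7 15.4
```

The timer stands seated in the holder. The zero mark is at image-left (100,192). The pointer line runs from (203,172) to (231,131), giving bar yaw ≈ −27°, so about 127° of wind remains. I'll wind the wrist back by 217° so that one grasp can cover it.

Call:
{"api": "step_arm", "payload": {
  "moves": [0,-2,0,0,0,-6,1,0,-4,0,0,0,-13,1,0,-7,0,0,0,-20,1,0,-10,0,0,0,-27,1,0,-13,0,0,0,-34,1,0,-16,0,0,0,-41,1,0,-18,0,0,0,-48,1,0,-20,0,0,0,-55,1,0,-22,0,0,0,-62,1,0,-24,0,0,0,-69,1,0,-26,0,0,0,-76,1,0,-27.7,0,0,0,-82,1]
}}

```text
t: 18.23
ee_pos: [0.4671, -0.2578, 0.1556]
tcp_rot: [0.0, 0.593, 0.805, -0.0]
wrist_force: [-0.4, -0.1, 0.4]
grip_width: 0.0855
grip_force: 0.0
```

Call:
{"api": "step_arm", "payload": {
  "moves": [0,0,0,0,0,-6,1,0,0,0,0,0,-13,1,0,0,0,0,0,-20,1,0,0,0,0,0,-27,1,0,0,0,0,0,-34,1,0,0,0,0,0,-41,1,0,0,0,0,0,-48,1,0,0,0,0,0,-55,1,0,0,0,0,0,-62,1,0,0,0,0,0,-69,1,0,0,0,0,0,-76,1,0,0,0,0,0,-82,1]
}}

```text
t: 19.23
ee_pos: [0.4674, -0.2561, 0.1555]
tcp_rot: [0.0, 0.976, 0.219, -0.0]
wrist_force: [-0.2, 0.4, -0.3]
grip_width: 0.0855
grip_force: 0.0
```

Call:
{"api": "step_arm", "payload": {
  "moves": [0,0,0,0,0,-7,1,0,0,0,0,0,-14,1,0,0,0,0,0,-21,1,0,0,0,0,0,-28,0.8,0,0,0,0,0,-35,0.6,0,0,0,0,0,-42,0.5,0,0,0,0,0,-49,0.5,0,0,0,0,0,-53,0.5,0,0,0,0,0,-53,0.5,0,0,0,0,0,-53,0.5]
}}

```text
t: 20.07
ee_pos: [0.4676, -0.2556, 0.1554]
tcp_rot: [0.0, 0.972, -0.235, -0.0]
wrist_force: [-0.2, 0.6, 0.8]
grip_width: 0.0423
grip_force: 0.0
```

```bash
python3 st.py
```

```text
t 20.07 pos [ 0.4676 -0.2556  0.1554] yaw(y-axis vs world y)deg 152.81 tilt [-0.0006 -0.0003] j [-0.06  0.56  0.81  1.86 -0.5   0.94 -1.07] F [-0.2  0.6  0.8] M [-0.   -0.06 -0.01] w 0.0423 0.0
```

Call:
{"api": "step_arm", "payload": {
  "moves": [0.05,0.75,0,0,0,0,0.5,0.05,0.75,-3,0,0,0,0.5,0.05,0.75,-5,0,0,0,0.5,0.05,0.75,-6,0,0,0,0.5,0.05,0.75,-6,0,0,0,0.5,0.05,0.75,-6,0,0,0,0.5]
}}

```text
t: 20.57
ee_pos: [0.4685, -0.2474, 0.0958]
tcp_rot: [-0.0, 0.972, -0.235, -0.0]
wrist_force: [-0.1, -0.0, 0.7]
grip_width: 0.0424
grip_force: 0.0
```

```bash
python3 st.py
```

```text
t 20.57 pos [ 0.4685 -0.2474  0.0958] yaw(y-axis vs world y)deg 152.77 tilt [-0.0004  0.0002] j [-0.03  0.63  0.74  1.94 -0.58  0.81 -1.01] F [-0.1 -0.   0.7] M [-0.03 -0.03  0.04] w 0.0424 0.0
```

Call:
{"api": "step_arm", "payload": {
  "moves": [0,-0.05,-1,0,0,0,0.5,0,-0.05,-2,0,0,0,0.5,0,-0.05,-3,0,0,0,0.5,0,-0.05,-3.6,0,0,0,0.5,0,-0.05,-3.6,0,0,0,0.4,0,-0.05,-3.6,0,0,0,0.3,0,-0.05,-3.6,0,0,0,0.2,0,-0.05,-3.6,0,0,0,0.1,0,-0.05,-3.6,0,0,0,0.05,0,-0.05,-3.6,0,0,0,0.05,0,-0.05,-3.6,0,0,0,0.05],
  "squeeze": 30
}}

```text
t: 21.48
ee_pos: [0.4688, -0.2481, 0.0599]
tcp_rot: [0.0, 0.972, -0.236, 0.0]
wrist_force: [-0.5, -0.5, 3.6]
grip_width: 0.0112
grip_force: 31.9
```

```bash
python3 st.py
```

```text
t 21.48 pos [ 0.4688 -0.2481  0.0599] yaw(y-axis vs world y)deg 152.75 tilt [ 0.0006 -0.0004] j [ 0.01  0.67  0.69  1.97 -0.64  0.73 -0.96] F [-0.5 -0.5  3.6] M [-0.13  0.16  0.09] w 0.0112 31.9
```

Call:
{"api": "step_arm", "payload": {
  "moves": [0,0,0,0,0,5,0.05,0,0,0,0,0,11,0.05,0,0,0,0,0,17,0.05,0,0,0,0,0,23,0.05,0,0,0,0,0,29,0.05,0,0,0,0,0,35,0.05,0,0,0,0,0,41,0.05,0,0,0,0,0,47,0.05,0,0,0,0,0,53,0.05,0,0,0,0,0,59,0.05,0,0,0,0,0,65,0.05,0,0,0,0,0,70,0.05]
}}

```text
t: 22.48
ee_pos: [0.4687, -0.2476, 0.0599]
tcp_rot: [-0.0, 0.93, 0.367, 0.0]
wrist_force: [-1.3, 0.3, 2.3]
grip_width: 0.0115
grip_force: 32.0
```

```bash
python3 st.py
```

```text
t 22.48 pos [ 0.4687 -0.2476  0.0599] yaw(y-axis vs world y)deg -136.95 tilt [0.0003 0.0004] j [ 0.22  0.59  0.33  1.97 -0.31  0.63 -0.06] F [-1.3  0.3  2.3] M [ 0.24  0.19 -0.07] w 0.0115 32.0
```

Call:
{"api": "step_arm", "payload": {
  "moves": [0,0,0,0,0,6,0.05,0,0,0,0,0,12,0.05,0,0,0,0,0,18,0.05,0,0,0,0,0,24,0.05,0,0,0,0,0,30,0.05,0,0,0,0,0,36,0.05,0,0,0,0,0,42,0.05,0,0,0,0,0,46,0.05,0,0,0,0,0,50,0.05,0,0,0,0,0,50,0.05]
}}

```text
t: 23.32
ee_pos: [0.4683, -0.2475, 0.0599]
tcp_rot: [-0.0, 0.689, 0.725, 0.0]
wrist_force: [-2.5, 2.5, 5.5]
grip_width: 0.0117
grip_force: 32.4
```

```bash
python3 st.py
```

```text
t 23.32 pos [ 0.4683 -0.2475  0.0599] yaw(y-axis vs world y)deg -87.08 tilt [-0.0003  0.0006] j [ 0.39  0.57  0.08  1.96 -0.07  0.61  0.56] F [-2.5  2.5  5.5] M [0.35 0.5  0.04] w 0.0117 32.4
```

Call:
{"api": "step_arm", "payload": {
  "moves": [0,0,0,0,0,2,0.05,0,0,0,0,0,4,0.05,0,0,0,0,0,4,0.05]
}}

```text
t: 23.57
ee_pos: [0.4683, -0.2476, 0.0599]
tcp_rot: [-0.0, 0.664, 0.747, -0.0]
wrist_force: [-1.7, 1.3, 6.4]
grip_width: 0.0115
grip_force: 32.5
```

Call:
{"api": "step_arm", "payload": {
  "moves": [0,0,0,0,0,2,0.05,0,0,0,0,0,3,0.05,0,0,0,0,0,3,0.05]
}}

```text
t: 23.82
ee_pos: [0.4683, -0.2475, 0.0599]
tcp_rot: [-0.0, 0.645, 0.764, -0.0]
wrist_force: [-1.5, 2.0, 6.5]
grip_width: 0.0112
grip_force: 32.5
```

```bash
python3 st.py
```

```text
t 23.82 pos [ 0.4683 -0.2475  0.0599] yaw(y-axis vs world y)deg -80.34 tilt [-0.0006  0.0004] j [ 0.41  0.57  0.04  1.96 -0.04  0.61  0.65] F [-1.5  2.   6.5] M [0.39 0.45 0.07] w 0.0112 32.5
```

Bar at 99.7°, no stop felt yet. Continuing in small steps.

Call:
{"api": "step_arm", "payload": {
  "moves": [0,0,0,0,0,2,0.05,0,0,0,0,0,3,0.05,0,0,0,0,0,3,0.05]
}}

```text
t: 24.07
ee_pos: [0.4693, -0.2484, 0.0599]
tcp_rot: [0.001, 0.625, 0.781, 0.0]
wrist_force: [1.0, -1.5, 1.9]
grip_width: 0.0114
grip_force: 32.0
```

```bash
python3 st.py
```

```text
t 24.07 pos [ 0.4693 -0.2484  0.0599] yaw(y-axis vs world y)deg -77.33 tilt [ 0.0013 -0.0009] j [ 0.42  0.57  0.03  1.96 -0.03  0.61  0.69] F [ 1.  -1.5  1.9] M [-0.28 -0.17 -0.04] w 0.0114 32.0
```

Call:
{"api": "step_arm", "payload": {
  "moves": [0,0,0,0,0,2,0.05,0,0,0,0,0,3,0.05,0,0,0,0,0,3,0.05]
}}

```text
t: 24.32
ee_pos: [0.47, -0.249, 0.0601]
tcp_rot: [0.002, 0.604, 0.797, 0.0]
wrist_force: [4.3, -4.6, 2.6]
grip_width: 0.0111
grip_force: 32.0
```

```bash
python3 st.py
```

```text
t 24.32 pos [ 0.47   -0.249   0.0601] yaw(y-axis vs world y)deg -74.32 tilt [ 0.0028 -0.0017] j [ 0.43  0.57  0.01  1.96 -0.01  0.61  0.73] F [ 4.3 -4.6  2.6] M [-0.88 -0.88 -0.25] w 0.0111 32.0
```

Call:
{"api": "step_arm", "payload": {
  "moves": [0,0,0,0,0,2,0.05,0,0,0,0,0,3,0.05,0,0,0,0,0,3,0.05]
}}

```text
t: 24.57
ee_pos: [0.47, -0.249, 0.0601]
tcp_rot: [0.002, 0.584, 0.812, 0.0]
wrist_force: [4.0, -3.9, 2.4]
grip_width: 0.0114
grip_force: 42.0
```

```bash
python3 st.py
```

```text
t 24.57 pos [ 0.47   -0.249   0.0601] yaw(y-axis vs world y)deg -71.43 tilt [ 0.0031 -0.0015] j [ 0.44  0.57 -0.    1.96  0.    0.61  0.76] F [ 4.  -3.9  2.4] M [-0.79 -0.89 -0.92] w 0.0114 42.0
```

The knob is hard on the stop (moment −0.9 N m). I'll release without turning back, rise and check.

Call:
{"api": "step_arm", "payload": {
  "moves": [0,0,0,0,0,0,0.2,0,0,0,0,0,0,0.4,0,0,0,0,0,0,0.5,0,0,0,0,0,0,0.5,0,0,2,0,0,0,0.5,0,0,5,0,0,0,0.5,0,0,9,0,0,0,0.5,0,4,10,0,0,0,0.5,0,8,10,0,0,0,0.5,0,12,10,0,0,0,0.5,0,16,10,0,0,0,0.5,0,20,10,0,0,0,0.5]
}}

```text
t: 25.57
ee_pos: [0.4678, -0.046, 0.1596]
tcp_rot: [-0.0, 0.583, 0.813, -0.0]
wrist_force: [0.6, 0.8, 0.2]
grip_width: 0.0428
grip_force: 0.0
```

Call:
{"api": "step_arm", "payload": {
  "moves": [0,4,0,0,0,0,0.5,0,7,0,0,0,0,0.5,0,7,0,0,0,0,0.5]
}}

```text
t: 25.82
ee_pos: [0.4679, 0.0296, 0.1595]
tcp_rot: [-0.001, 0.579, 0.816, 0.001]
wrist_force: [0.7, 0.1, 0.2]
grip_width: 0.0424
grip_force: 0.0
```

Run:
```python
from ov import *
F={n:grab(n) for n in("side","top")}
T=[.468,-.248,.17,.004]
R=[overlay(F[n],[(place(cyl(.001,.077,.077),T),(255,255,0))],[.468,-.248,.05],40,9) for n in("top","side")]
cv2.imwrite("pics/k8.png",np.hstack(R))
```

```text
(no output)
```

View pics/k8.png

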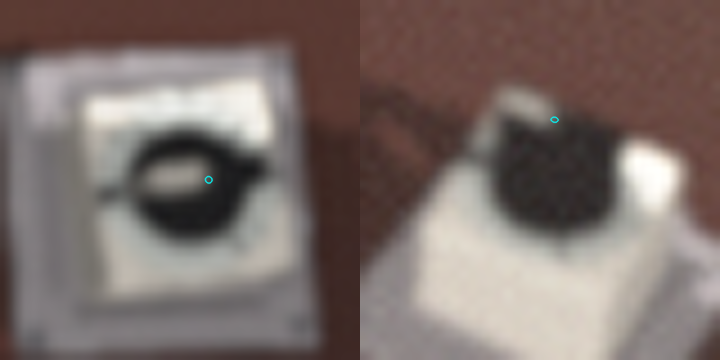

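The timer is seated and level in the holder. The white pointer line, (200,175) to (148,180), points at the wide zero mark at (105,193). Handing in.

```bash
python3 -c "
from bench import ctrl
print(ctrl.job_done())"
```

```text
the job is handed in; nothing more can be done
None
```

The timer stands upright and released in its holder, and its knob is turned back to the zero stop; the job was handed in at about 26 s, with the bowl, mould and jar left alone. The first try at the holder went in crooked, so I set the timer on clear bench, regripped it and placed it again.

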